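# Hold a circuit board down on its test fixture

### The job

A circuit board lies loaded in the test fixture. Turn the fixture's main rotary switch on, then bring the press lever all the way down to its stop so that the board is pressed onto the probes, and keep it there for the test: the lever springs back up, so finish while still holding it fully down. Leave the other things on the bench where they are.

Things in the scene. Friction and masses are not known exactly. Their poses are not given: they have to be found in the camera images.
- fixture: Board test fixture, fixed to the bench: grey box 240 (x) x 360 (y) x 70 mm high with a flat black deck; origin at the centre of its underside, x from its front to its back, y to its left, z up. On the left half (y = +90 mm) stands the press frame with the lever reaching forward over the front edge; on the right half, at x = -30, y = -110 mm, is the main switch.
- switch_grip (a point): On the main switch's axis, 102 mm above the bench, at x = -30, y = -110 mm of the fixture. The handle is a black upright bar 50 mm long, 14 mm thick, from 78 to 110 mm above the bench, over a low 36 mm disc on a grey 64 mm square plate. The bar lies along this point's x; a white line marks its pointer end, the point's +x. The point turns with the handle.
- main_switch (a joint): Main switch, rad: 0 = off (bar along the fixture's x, pointer to the back); grows clockwise seen from above to 1.047 (60 degrees) = on, where it meets a stop. Over-centre: it resists with about 0.2 N m at first, nothing at the middle, then snaps by itself into the nearer position and stays.
- lever_grip (a point): Middle of the press lever's round black rubber grip, on its axis: 26 mm in diameter, 100 mm long along the lever (50 mm either way from this point), the free front end of the lever. Lever up: 273 mm above the bench and 99 mm in front of the fixture's origin; fully down: 195 mm and 115 mm in front; always at y = +90 mm of the fixture.
- lever_pivot (a point): Lever's pivot axis, along the fixture's y, in a fork on the rear post at x = 85, y = 90, z = 195 mm of the fixture (fork top z = 211 mm); lever_grip is 200 mm from it. Before it two steel columns (x = 20, y = 28 and 152 mm) carry a crosshead (x 2 to 38, y 16 to 164, top z = 166 mm); under that a clear pressure plate with four pins, driven down by the lever, bears on the board.
- press_lever (a joint): Press lever, rad: 0 = up at rest (front end raised 0.40 rad above level); grows as the front end is pushed down, to 0.40 = level, against its stop. A spring lifts it whenever it is let go. Pushing down at lever_grip takes about 2 N at the start, 4 N at 0.3 and, once the pins bear on the board, rises to about 12 N at the stop.
- nest (a joint): How far the spring-borne nest with the board in it has been pushed down on to the probes, m: 0 = up, about 0.006 with the lever at its stop; it begins to move when the lever reaches about 0.31 rad.
- board: The circuit board under test, green, 80 x 60 x 3 mm with small components on top, origin at the centre of its underside. It lies loose in the nest under the pressure plate, 20 mm behind the fixture's origin and at y = +90 mm, and stays there.
- multimeter: Bystander: grey hand multimeter lying on its back, 150 x 76 x 40 mm, origin at the centre of its underside; to the right of the fixture.
- solder_reel: Bystander: reel 56 mm in diameter, 42 mm high, standing on its flange to the left of the fixture; origin at the centre of its underside.
- board_tray: Bystander: black open tray 150 x 110 x 30 mm, to the left of the fixture; origin at the centre of its underside.
- screwdriver: Bystander: screwdriver with a black handle, about 200 mm long, lying on the bench to the right, in front of the fixture.

How it is judged:
By the outcome, as a careful person would: the job done as asked, in the order asked, and still so for the second after the job is handed in, while the arm keeps its last pose, push and grip.
It also fails if it takes over 64 s, if anything falls off the work surface, if the arm or the gripper's body presses on something with over 40 N, if the wrist force passes 120 N, or if a joint passes its speed limit or range.

### The arm

A 6-joint arm with a two-finger parallel gripper is mounted at the origin on the work surface. World frame = base frame: x ahead of the robot, y to its left, z up, the work surface at z = 0. Lengths are in m, angles in rad, forces in N, time in s.
With the tool pointing down it reaches from about 0.375 to 0.975 m from the base axis. Payload 3.8 kg.
Tool frame: the origin (TCP) lies at the very end of the fingers, on their centre line; the grasp point (between the pads) lies 19 mm behind it; y points along the fingers, x is the direction in which the jaws open and shut, and the axes are right-handed (so a half turn about y gives the same grasp; the last joint's range is limited). The gripper opens to 85 mm and grips with 20 to 120 N. Pads are 22 mm wide; open, the fingers measure 114 mm over their backs; the gripper's body (76 mm by 85 mm) begins 54 mm behind the grasp point. The pads swing forward as they close: fully open they stand 13 mm farther back than shut.
Start: joints at [1.288, 0.264, 1.604, -0, 1.274, -0.037], TCP at [0.164, 0.655, 0.231] pointing down, gripper open.
Joint ranges: [-2.63, 2.63], [-0.94, 2.18], [0.31, 2.57], [-1.31, 4.45], [0, 2.66], [-2.55, 2.55]. Speed limits (rad/s): [2.57, 2.57, 3.14, 3.14, 3.14, 3.14].

### API

Orientations are given as a rotation vector (axis times angle).
In Python, from workcell import bot, cams gives the robot as it stands.
- The arm moves only by the tool play_rows, never from a script. Its argument "motion" is a list of rows, each a list of 2 entries, a list of its own where there are three numbers: the shift along the world's x, y, z normalised to -1 to 1, where 1 is 400 mm, then the turn, a rotation vector about the world's x, y, z normalised to -1 to 1, where 1 is pi/4 rad. In form: [[[tx, ty, tz], [ax, ay, az]], ...]. A call has 1 to 10 rows; each row is the pose to reach, as a shift and turn from the pose commanded when the call began; what a row does not reach only later rows make up. A row lasts 1/8 s, in which the tool goes at most 62.5 mm and 10.7 degrees, less where a joint would pass 70% of its speed; a pose out of reach is approached as far as the arm can. A call with a number of a shift or a turn outside -1 to 1 is refused whole. A call with a gripper value outside its range is refused whole. "gripper" is the closure, from 0 (fully open) to 1 (shut), set as the call begins (left out, the last holds). The fingers move at their own pace and stop on an object; "squeeze" is the grip in N (left out, the last holds). Time passes only in rows, so rows that repeat a pose let the fingers close. It gives the time, the measured TCP pose, the force and the opening at its end, in the units of the state.
- bot.read_state(): the state, without advancing time (a new reading comes with each control period).
- cams.read_camera(name): name is "side" or "top" or "wrist"; returns (picture, depth): 420x560x3 uint8, red, green, blue; 420x560 float32, m along the optical axis (not along the pixel's ray), 0 where there is no reading.
- cams.calibration(name): a dict with "mtx" (3x3 intrinsics, pixels), "R" (3x3) and "t" (3): a world point X has camera coordinates R X + t; the wrist camera has in their place "tool_from_camera" (4x4, takes a point from camera to tool coordinates, whose origin is the TCP and whose axes are the tool frame's). Camera axes: x right, y down, z forward; pixel columns grow to the right and rows downward; lengths in m; the calibration is good to about 2 mm. A picture is of the moment at which its call begins: read the wrist's pose just before it. calibration takes no time and is no camera call.
- bot.finish_job(): hands the job in, once; it reports no verdict.
Trained networks look in the newest picture that a camera, given by its name, has taken for a name from the list of things; names that differ only in an ending like _2 or _b are one class to them, and where a whole thing is asked for, a point or a joint stands for the part that bears it (a point fixed in the world has none). Each returns a list of dicts, best first, with "conf" (0 to 1); they miss things now and then, are a little off and sometimes report something else, mostly with a low value. They report only what shows in the picture. A call takes as long as a camera call.
- cams.recognise(camera, label): "xyz" ([x, y, z] in m, in the coordinates of the camera as it stood for that picture, good to about 4 mm: the middle of the surface that is visible of it).
- cams.regions_of(camera, label): "mask" (420x560 bool, what is visible of it).
- cams.mark_of(camera, label): "xyz" ([x, y, z] in m, in the coordinates of the camera as it stood for that picture, good to about 4 mm: a listed point, or the origin of a listed thing).
The state is a dict: "time": time; "q": joint angles; "joint_vel": joint speeds; "joint_torque": joint torques, N m; "tool_pos": TCP position; "tcp_rot": TCP orientation; "wrist_force": force on the tool from outside, world axes, zero at the start; "torque": the same for the moment, N m; "width": opening from 0.0 (shut) to 1.0 (fully open).
Only numpy, scipy, OpenCV 4.12 (cv2) and the standard library are available. Lean on these libraries where they do the work, as an engineer would, in place of code of your own. Each camera call takes 0.05 s, during which the arm holds its last target.

## Working session

There is one attempt and no reset: what is moved stays moved. The work goes in short steps, Python scripts to look and compute and a tool call to move; the robot and the scene stay as the last step left them, time stands still between calls to the robot, and variables do not carry over. Pictures are saved under pics/ and viewed, and the job is handed in when it is done.

Besides the shell and the picture viewer there is one more tool, called after ">>>" as name([rows], argument=value, ...), one row to a line, values as JSON. play_rows: Moves the arm, as the interface text tells. Its arguments: {"type":"object","properties":{"motion":{"type":"array","items":{"type":"array"}},"gripper":{"type":"number"},"squeeze":{"type":"number"}},"required":["motion"]}

```bash
mkdir -p pics
cat > h.py <<'E'
import numpy as np,cv2
from workcell import bot,cams
from scipy.spatial.transform import Rotation as Ro
def shot(n,f):
    p,d=cams.read_camera(n); cv2.imwrite(f'pics/{f}.png',p[:,:,::-1]); return p,d
def w(n,x,s=None):
    c=cams.calibration(n)
    if n=='wrist':
        T=np.array(c['tool_from_camera']);x=T[:3,:3]@x+T[:3,3]
        return Ro.from_rotvec(s['tcp_rot']).as_matrix()@x+s['tool_pos']
    return np.array(c['R']).T@(np.array(x)-np.array(c['t']))
E
python3 - <<'E'
from h import *
s=bot.read_state();print(s)
for n in ['side','top','wrist']:
    p,d=shot(n,n+'0')
    for l in ['fixture','switch_grip','lever_grip','lever_pivot','board','multimeter','solder_reel']:
        for r in cams.mark_of(n,l)[:2]: print(n,l,round(r['conf'],2),w(n,r['xyz'],s).round(4))
print(bot.read_state()['time'])
E
```

```text
{'time': 0.0, 'q': array([ 1.28807927e+00,  2.64789525e-01,  1.60535680e+00, -2.36267454e-06,
        1.27363303e+00, -3.69051721e-02]), 'joint_vel': array([-5.59289483e-04,  4.10974206e-05, -1.66302034e-03, -6.79935906e-04,
       -1.85071872e-03,  1.33077755e-03]), 'joint_torque': array([ 3.33613498e-04, -5.15123391e+01, -3.67308176e+01, -1.58531038e-04,
        1.33815286e-02, -1.76562116e-05]), 'tool_pos': array([0.16406777, 0.65403578, 0.22994676]), 'tcp_rot': array([-1.31682144, -1.02494853,  1.02790434]), 'wrist_force': array([-0.02718844, -0.72157047, -0.19942417]), 'torque': array([-0.03229421, -0.02587929, -0.02248339]), 'width': 0.9978310154192889}
side fixture 0.74 [ 0.6189 -0.0848 -0.002 ]
side switch_grip 0.68 [ 0.6168 -0.1916  0.1036]
side lever_grip 0.61 [ 0.505  -0.0189  0.2741]
side lever_pivot 0.64 [0.4632 0.2089 0.0026]
side lever_pivot 0.63 [0.6781 0.0237 0.1939]
side board 0.7 [0.6194 0.0078 0.0837]
side multimeter 0.95 [ 0.6826 -0.4205 -0.0026]
side solder_reel 0.67 [0.6801 0.0235 0.1948]
side solder_reel 0.56 [ 0.6557  0.2029 -0.0052]
top fixture 0.64 [ 6.207e-01 -7.910e-02  2.000e-04]
top switch_grip 0.64 [ 0.6231 -0.1938  0.0995]
top lever_grip 0.94 [ 0.5014 -0.0196  0.2755]
top lever_pivot 0.59 [0.6817 0.0243 0.1991]
top board 0.16 [0.6579 0.2066 0.0018]
top multimeter 0.69 [ 0.6883 -0.4214 -0.0041]
top multimeter 0.23 [ 0.6197 -0.1963  0.1048]
top solder_reel 0.88 [ 0.6539  0.2061 -0.0016]
top solder_reel 0.44 [ 0.6199 -0.1944  0.1008]
1.2
```

View pics/top0.png

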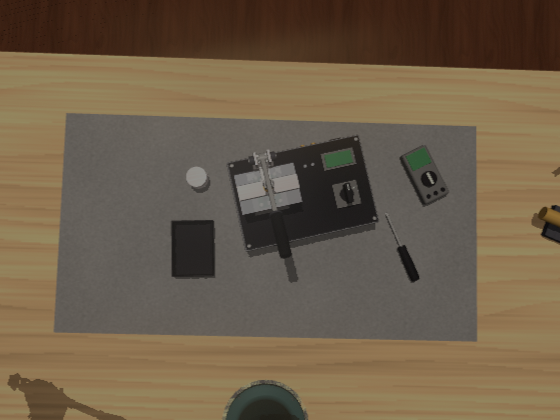

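View pics/side0.png

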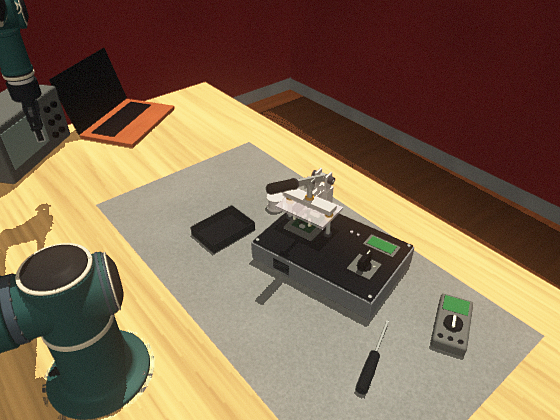

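Run:
```python
from h import *
F={'fixture':(0,0,0),'switch_grip':(-.03,-.11,.102),'lever_grip':(-.099,.09,.273),'lever_pivot':(.085,.09,.195)}
M={'fixture':[(.6189,-.0848),(.6207,-.0791)],'switch_grip':[(.6168,-.1916),(.6231,-.1938)],'lever_grip':[(.505,-.0189),(.5014,-.0196)],'lever_pivot':[(.6781,.0237),(.6817,.0243)]}
a=[];b=[]
for k in M:
    for m in M[k]: a.append(F[k][:2]);b.append(m)
a=np.array(a);b=np.array(b)
A=np.c_[a,np.zeros(8)];B=np.c_[b,np.zeros(8)]
am,bm=A.mean(0),B.mean(0)
R,r=Ro.align_vectors(B-bm,A-am);print(R.as_rotvec(),r)
for n,p in list(F.items())+[('leverdown',(-.115,.09,.195))]:
    print(n,(R.apply(np.array(p)*[1,1,0]-am)+bm).round(4))
s=bot.read_state();print(Ro.from_rotvec(s['tcp_rot']).as_matrix().round(3))
# depth-based edge of switch bar from top cam
c=cams.calibration('top');print(c)
```

```text
[0.         0.         0.25117458] 0.00954406631548187
fixture [ 0.6207 -0.0817  0.    ]
switch_grip [ 0.619  -0.1957  0.    ]
lever_grip [ 0.5025 -0.0191  0.    ]
lever_pivot [0.6807 0.0266 0.    ]
leverdown [ 0.487  -0.0231  0.    ]
[[ 0.243  0.    -0.97 ]
 [ 0.97  -0.     0.243]
 [-0.    -1.    -0.   ]]
{'mtx': array([[433.09705688,   0.        , 272.91871561],
       [  0.        , 433.09705688, 216.41672108],
       [  0.        ,   0.        ,   1.        ]]), 'R': array([[ 0.02650629, -0.99939099,  0.02269525],
       [-0.99760673, -0.02789569, -0.06326641],
       [ 0.06386098, -0.02096398, -0.99773859]]), 't': array([-0.02145227,  0.55712367,  1.16068535])}
```

>>> play_rows([
  [[0.1,-0.1,0.15],[0,0,0.1]],
  [[0.2,-0.2,0.3],[0,0,0.2]],
  [[0.3,-0.3,0.42],[0,0,0.3]],
  [[0.45,-0.4,0.42],[0,0,0.4]],
  [[0.55,-0.5,0.42],[0,0,0.5]],
  [[0.65,-0.62,0.42],[0,0,0.6]],
  [[0.75,-0.75,0.42],[0,0,0.63]],
  [[0.9,-0.88,0.42],[0,0,0.63]],
  [[1,-1,0.42],[0,0,0.63]],
  [[1,-1,0.42],[0,0,0.63]],
], gripper=0.3, squeeze=40)

```text
time: 2.45
tool_pos: [0.5646, 0.2539, 0.3996]
tcp_rot: [-1.081, -1.391, 1.39]
wrist_force: [1.2, 0.8, -0.0]
width: 0.699
```

>>> play_rows([
  [[0,-0.12,0],[0,0,0]],
  [[0,-0.25,0],[0,0,0]],
  [[0,-0.38,0],[0,0,0]],
  [[0.05,-0.5,0],[0,0,0]],
  [[0.05,-0.63,0],[0,0,0]],
  [[0.05,-0.75,0],[0,0,0]],
  [[0.05,-0.88,0],[0,0,0]],
  [[0.05,-0.95,0],[0,0,0]],
  [[0.05,-0.97,0],[0,0,0]],
  [[0.05,-0.97,0],[0,0,0]],
])

```text
time: 3.7
tool_pos: [0.5835, -0.1322, 0.3992]
tcp_rot: [-1.081, -1.39, 1.389]
wrist_force: [0.6, 0.4, -0.8]
width: 0.7
```

Run:
```python
from h import *
s=bot.read_state();print(s['q'].round(3))
p,d=shot('wrist','w1')
for l in ['switch_grip','lever_grip','fixture','lever_pivot']:
    for r in cams.mark_of('wrist',l)[:2]: print(l,round(r['conf'],2),w('wrist',r['xyz'],s).round(4))
ms=cams.regions_of('wrist','switch_grip')
for m in ms[:2]:
    k=m['mask']; print(m['conf'],k.sum())
    K=cams.calibration('wrist')['mtx']
    v,u=np.nonzero(k&(d>0)); z=d[v,u]
    X=np.c_[(u-K[0,2])/K[0,0]*z,(v-K[1,2])/K[1,1]*z,z]
    W=w('wrist',X.T,s) if False else np.array([w('wrist',x,s) for x in X])
    t=W[(W[:,2]>.1)&(W[:,2]<.12)]; print(len(t),u.mean(),v.mean())
    if len(t)>10:
        (c,sz,a)=cv2.minAreaRect((t[:,:2]*1000).astype(np.float32)); print(c,sz,a,np.median(t[:,2]),t.mean(0))
```

```text
[-2.650e-01  6.200e-02  1.534e+00  1.000e-03  1.545e+00 -2.084e+00]
switch_grip 0.96 [ 0.6194 -0.1912  0.1036]
lever_grip 0.83 [ 0.5048 -0.016   0.2729]
lever_grip 0.5 [ 0.6219 -0.0773  0.0009]
fixture 0.89 [ 0.6205 -0.0812  0.0021]
lever_pivot 0.77 [0.6804 0.0282 0.1962]
0.75 751
428 232.71733333333333 167.404
(617.1832275390625, -195.22723388671875) (50.3298225402832, 14.286776542663574) 14.58558464050293 0.11048004656578925 [ 0.61609439 -0.19480881  0.11006192]
```

View pics/w1.png

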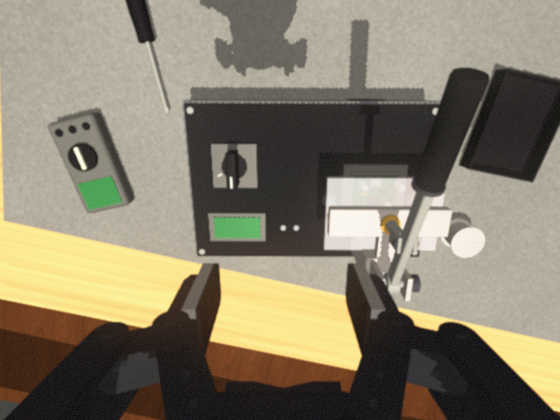

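>>> play_rows([
  [[0.083,-0.155,-0.1],[0,0,0]],
  [[0.083,-0.155,-0.25],[0,0,0]],
  [[0.083,-0.155,-0.4],[0,0,0]],
  [[0.083,-0.155,-0.53],[0,0,0]],
  [[0.083,-0.155,-0.62],[0,0,0]],
  [[0.083,-0.155,-0.7],[0,0,0]],
  [[0.083,-0.155,-0.75],[0,0,0]],
  [[0.083,-0.155,-0.773],[0,0,0]],
  [[0.083,-0.155,-0.773],[0,0,0]],
])

```text
time: 5.12
tool_pos: [0.6169, -0.1943, 0.0902]
tcp_rot: [-1.081, -1.39, 1.39]
wrist_force: [0.8, 0.2, -0.4]
width: 0.699
```

Run:
```python
from h import *
p,d=shot('wrist','w2');s=bot.read_state();print(s['tool_pos'],s['wrist_force'])
```

```text
[ 0.61748374 -0.19461586  0.09109025] [ 0.19552678  0.3094168  -0.00443563]
```

View pics/w2.png

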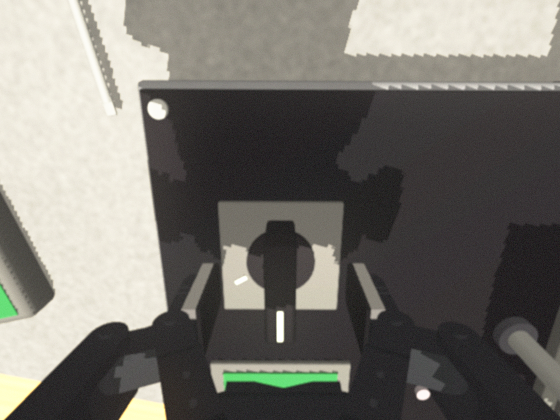

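>>> play_rows([
  [[0,0,0],[0,0,0]],
  [[0,0,0],[0,0,0]],
  [[0,0,0],[0,0,0]],
  [[0,0,0],[0,0,0]],
  [[0,0,0],[0,0,0]],
  [[0,0,0],[0,0,0]],
  [[0,0,0],[0,0,0]],
  [[0,0,0],[0,0,0]],
], gripper=1, squeeze=40)

```text
time: 6.18
tool_pos: [0.6175, -0.1954, 0.0913]
tcp_rot: [-1.084, -1.391, 1.391]
wrist_force: [-0.1, -4.6, 5.0]
width: 0.155
```

>>> play_rows([
  [[0,0,0],[0,0,-0.1]],
  [[0,0,0],[0,0,-0.2]],
  [[0,0,0],[0,0,-0.3]],
  [[0,0,0],[0,0,-0.4]],
  [[0,0,0],[0,0,-0.5]],
  [[0,0,0],[0,0,-0.6]],
  [[0,0,0],[0,0,-0.7]],
  [[0,0,0],[0,0,-0.8]],
])

```text
time: 7.18
tool_pos: [0.6176, -0.1953, 0.0913]
tcp_rot: [-1.368, -0.924, 0.923]
wrist_force: [0.5, -3.4, 5.5]
width: 0.152
```

>>> play_rows([
  [[0,0,0],[0,0,-0.1]],
  [[0,0,0],[0,0,-0.2]],
  [[0,0,0],[0,0,-0.3]],
  [[0,0,0],[0,0,-0.4]],
  [[0,0,0],[0,0,-0.48]],
  [[0,0,0],[0,0,-0.53]],
  [[0,0,0],[0,0,-0.53]],
])

```text
time: 8.05
tool_pos: [0.6176, -0.1952, 0.0913]
tcp_rot: [-1.487, -0.607, 0.604]
wrist_force: [0.3, -3.3, 5.1]
width: 0.153
```

Release, then rise straight up to a viewing height.

>>> play_rows([
  [[0,0,0],[0,0,0]],
  [[0,0,0],[0,0,0]],
  [[0,0,0],[0,0,0]],
  [[0,0,0],[0,0,0]],
  [[0,0,0],[0,0,0]],
], gripper=0.3)

```text
time: 8.68
tool_pos: [0.6166, -0.1943, 0.0899]
tcp_rot: [-1.484, -0.606, 0.606]
wrist_force: [-0.4, -0.7, -0.2]
width: 0.699
```

>>> play_rows([
  [[0,0,0.05],[0,0,0]],
  [[0,0,0.15],[0,0,0]],
  [[0,0,0.3],[0,0,0]],
  [[0,0,0.45],[0,0,0]],
  [[0,0,0.6],[0,0,0]],
  [[-0.05,0.05,0.75],[0,0,0.2]],
  [[-0.08,0.15,0.8],[0,0,0.4]],
  [[-0.08,0.15,0.8],[0,0,0.6]],
  [[-0.08,0.15,0.8],[0,0,0.8]],
  [[-0.08,0.15,0.8],[0,0,0.8]],
])

```text
time: 9.93
tool_pos: [0.5845, -0.1343, 0.4119]
tcp_rot: [-1.286, -1.085, 1.083]
wrist_force: [-0.3, 0.3, 0.9]
width: 0.7
```

Run:
```python
from h import *
s=bot.read_state();print(s['time'],s['tool_pos'],s['q'].round(3))
print(Ro.from_rotvec(s['tcp_rot']).as_matrix().round(3))
p,d=shot('wrist','w3')
for l in ['lever_grip']:
    for r in cams.mark_of('wrist',l)[:2]: print(l,round(r['conf'],2),w('wrist',r['xyz'],s).round(4))
K=cams.calibration('wrist')['mtx']
for l in ['switch_grip','lever_grip']:
    for m in cams.regions_of('wrist',l)[:1]:
        v,u=np.nonzero(m['mask']&(d>0)); z=d[v,u]
        X=np.c_[(u-K[0,2])/K[0,0]*z,(v-K[1,2])/K[1,1]*z,z]
        t=np.array([w('wrist',x,s) for x in X])
        if l=='switch_grip': t=t[(t[:,2]>.1)&(t[:,2]<.12)]
        print(l,len(t),m['conf'],cv2.minAreaRect((t[:,:2]*1000).astype(np.float32)),t.mean(0),t.min(0),t.max(0))
```

```text
9.925 [ 0.58452421 -0.13429159  0.41190511] [-0.267  0.063  1.511 -0.     1.565 -1.669]
[[ 0.168  0.002 -0.986]
 [ 0.986 -0.001  0.168]
 [-0.    -1.    -0.002]]
lever_grip 0.65 [ 0.5063 -0.0164  0.2742]
switch_grip 365 0.64 ((616.954345703125, -194.8625946044922), (14.028617858886719, 49.80799865722656), 43.945526123046875) [ 0.61556813 -0.19385188  0.1101639 ] [ 0.595952   -0.21511711  0.10048672] [ 0.6378416  -0.17317712  0.11297595]Traceback (most recent call last):
  File "<stdin>", line 12, in <module>
  File "h.py", line 7, in w
    c=cams.calibration(n)
ValueError: time passes only in moves, steps and waits
```

View pics/w3.png

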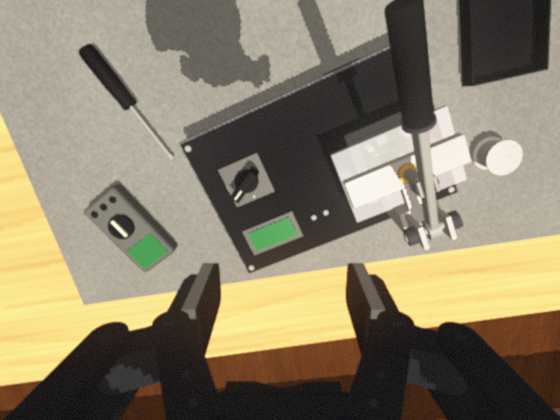

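>>> play_rows([
  [[-0.07,0.1,0],[0,0,0.15]],
  [[-0.14,0.2,0],[0,0,0.3]],
  [[-0.208,0.293,0],[0,0,0.45]],
  [[-0.208,0.293,0],[0,0,0.54]],
  [[-0.208,0.293,-0.05],[0,0,0.54]],
  [[-0.208,0.293,-0.15],[0,0,0.54]],
  [[-0.208,0.293,-0.15],[0,0,0.54]],
])

```text
time: 11.0
tool_pos: [0.499, -0.0175, 0.3447]
tcp_rot: [-1.069, -1.388, 1.397]
wrist_force: [-0.2, 0.0, -0.0]
width: 0.7
```

Run:
```python
from h import *
p,d=shot('wrist','w4');s=bot.read_state();print(s['tool_pos'],s['wrist_force'])
```

```text
[ 0.50030042 -0.01759307  0.34744574] [ 0.26442372 -0.7583981   0.76087198]
```

View pics/w4.png

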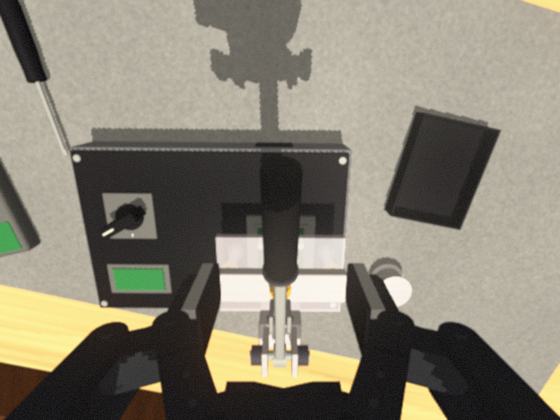

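>>> play_rows([
  [[0,0,-0.08],[0,0,0]],
  [[0,0,-0.16],[0,0,0]],
  [[0,0,-0.22],[0,0,0]],
  [[0,0,-0.24],[0,0,0]],
  [[0,0,-0.24],[0,0,0]],
])

```text
time: 11.68
tool_pos: [0.5021, -0.0175, 0.2549]
tcp_rot: [-1.078, -1.396, 1.395]
wrist_force: [-0.3, -0.2, -0.2]
width: 0.701
```

>>> play_rows([
  [[0,0,0],[0,0,0]],
  [[0,0,0],[0,0,0]],
  [[0,0,0],[0,0,0]],
  [[0,0,0],[0,0,0]],
  [[0,0,0],[0,0,0]],
  [[0,0,0],[0,0,0]],
], gripper=1, squeeze=50)

```text
time: 12.42
tool_pos: [0.5021, -0.0182, 0.2547]
tcp_rot: [-1.079, -1.396, 1.397]
wrist_force: [0.7, -5.7, 3.1]
width: 0.29
```

>>> play_rows([
  [[-0.009,-0.002,-0.023],[0,0,0]],
  [[-0.017,-0.004,-0.047],[0,0,0]],
  [[-0.023,-0.006,-0.071],[0,0,0]],
  [[-0.029,-0.007,-0.096],[0,0,0]],
  [[-0.033,-0.008,-0.12],[0,0,0]],
  [[-0.036,-0.009,-0.145],[0,0,0]],
  [[-0.037,-0.01,-0.17],[0,0,0]],
  [[-0.038,-0.01,-0.185],[0,0,0]],
  [[-0.038,-0.01,-0.195],[0,0,0]],
  [[-0.038,-0.01,-0.195],[0,0,0]],
])

```text
time: 13.68
tool_pos: [0.4868, -0.022, 0.1782]
tcp_rot: [-1.079, -1.396, 1.396]
wrist_force: [-5.3, -4.8, 13.8]
width: 0.285
```

Run:
```python
from h import *
s=bot.read_state();print(s['time'],s['tool_pos'],s['wrist_force'],s['torque'])
for n in ['side','wrist']:
    p,d=shot(n,n+'5')
    for l in ['lever_grip','lever_pivot','board']:
        for r in cams.mark_of(n,l)[:1]: print(n,l,round(r['conf'],2),w(n,r['xyz'],s).round(4))
    if n=='side': cv2.imwrite('pics/side5z.png',cv2.resize(p[140:300,220:420,::-1],None,fx=4,fy=3.7))
```

```text
13.675 [ 0.48677557 -0.0219954   0.17824469] [-5.32766426 -4.82888568 13.83249069] [-0.81018081  0.50044656 -0.22979332]
side lever_grip 0.94 [ 0.4852 -0.0233  0.1976]
side lever_pivot 0.74 [0.6804 0.025  0.1958]
side board 0.4 [0.6182 0.0118 0.0802]
wrist lever_grip 0.96 [ 0.4884 -0.0242  0.1981]
wrist board 0.58 [ 0.4893 -0.0224  0.1972]
```

View pics/side5z.png

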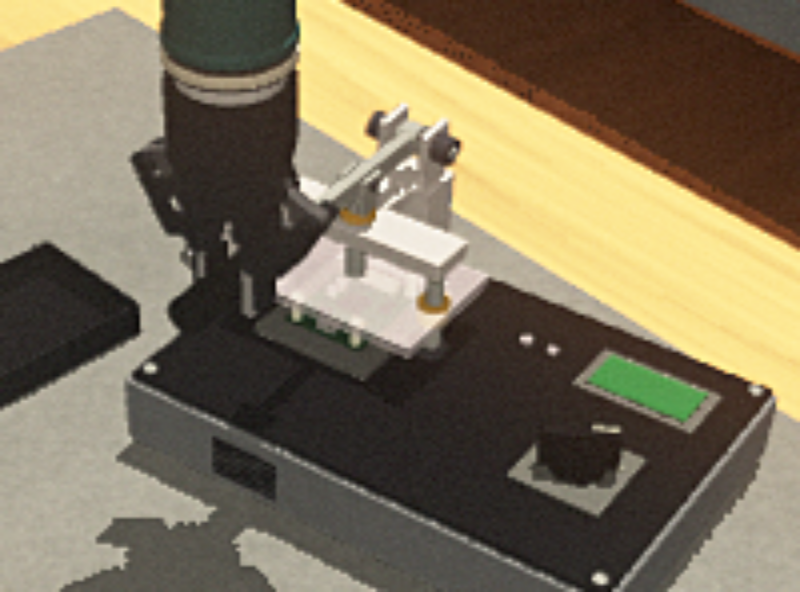

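View pics/wrist5.png

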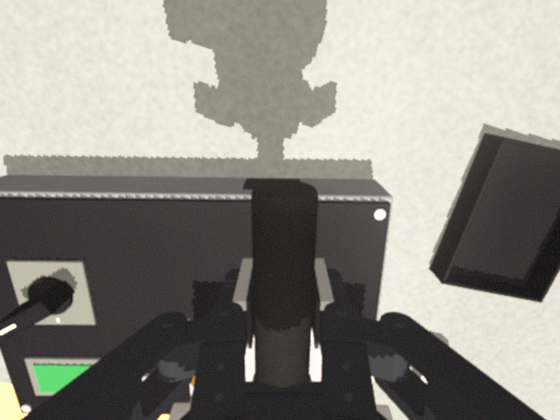

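>>> play_rows([
  [[0,0,-0.005],[0,0,0]],
  [[0,0,-0.01],[0,0,0]],
  [[0,0,-0.01],[0,0,0]],
  [[0,0,-0.01],[0,0,0]],
])

```text
time: 14.58
tool_pos: [0.4868, -0.022, 0.176]
tcp_rot: [-1.079, -1.396, 1.396]
wrist_force: [-8.9, -4.3, 20.4]
width: 0.287
```

>>> play_rows([
  [[0,0,-0.005],[0,0,0]],
  [[0,0,-0.01],[0,0,0]],
  [[0,0,-0.01],[0,0,0]],
  [[0,0,-0.01],[0,0,0]],
])

```text
time: 15.08
tool_pos: [0.4874, -0.0219, 0.1748]
tcp_rot: [-1.08, -1.397, 1.395]
wrist_force: [-15.3, -4.3, 35.0]
width: 0.286
```

>>> play_rows([
  [[-0.003,-0.001,0.003],[0,0,0]],
  [[-0.003,-0.001,0.003],[0,0,0]],
  [[-0.003,-0.001,0.003],[0,0,0]],
  [[-0.003,-0.001,0.003],[0,0,0]],
])

```text
time: 15.58
tool_pos: [0.4874, -0.0219, 0.1751]
tcp_rot: [-1.082, -1.399, 1.394]
wrist_force: [-8.9, -2.1, 26.7]
width: 0.283
```

Run:
```python
from h import *
s=bot.read_state();print(s['time'],s['tool_pos'],s['wrist_force'],s['torque'])
K=cams.calibration('wrist')['mtx']
for n in ['side','wrist','top']:
    p,d=shot(n,n+'6')
    for l in ['lever_grip','lever_pivot','switch_grip']:
        for r in cams.mark_of(n,l)[:1]: print(n,l,round(r['conf'],2),w(n,r['xyz'],s).round(4))
    if n=='side': cv2.imwrite('pics/side6z.png',cv2.resize(p[140:300,220:420,::-1],None,fx=4,fy=3.7))
    if n=='wrist':
        # top line of grip along image column of lever
        for v in range(200,340,20):
            z=d[v,284]; x=np.array([(284-K[0,2])/K[0,0]*z,(v-K[1,2])/K[1,1]*z,z]); print(v,w(n,x,s).round(4))
```

```text
15.575 [ 0.48743855 -0.02189209  0.17513062] [-8.89817626 -2.12700502 26.70616466] [-0.58975253  1.07281842 -0.41619213]
side lever_grip 0.61 [ 0.4848 -0.0249  0.1966]
side lever_pivot 0.58 [0.6809 0.0269 0.1927]
side switch_grip 0.58 [ 0.6162 -0.1919  0.1019]
wrist lever_grip 0.75 [ 0.4881 -0.0213  0.1953]
wrist switch_grip 0.86 [ 0.6181 -0.1938  0.1035]
200 [ 0.44   -0.0334  0.2079]
220 [ 0.4471 -0.0315  0.2086]
240 [ 0.4547 -0.0295  0.2084]
260 [ 0.4626 -0.0275  0.2085]
280 [ 0.4708 -0.0253  0.2087]
300 [ 0.4797 -0.023   0.2084]
320 [ 0.4894 -0.0204  0.2075]
top lever_pivot 0.55 [0.6822 0.0286 0.1958]
top switch_grip 0.59 [ 0.619  -0.1936  0.1008]
```

View pics/side6z.png

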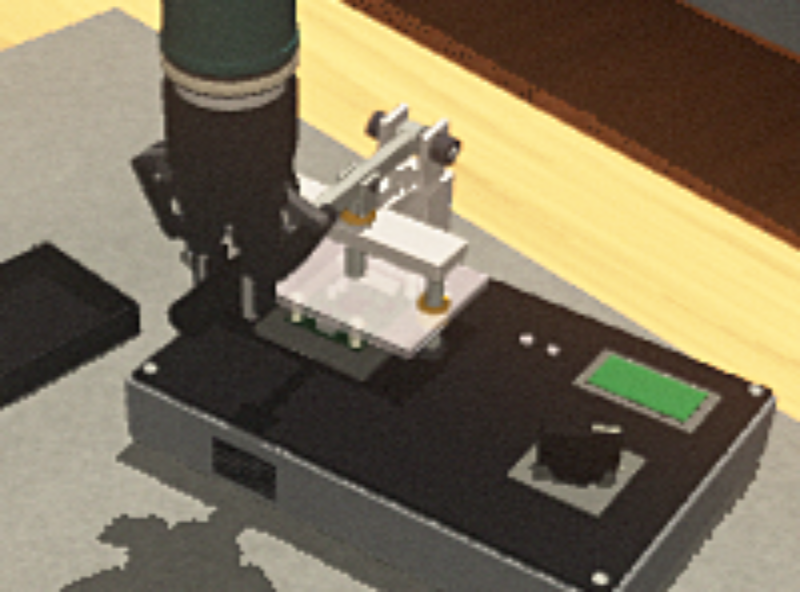

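```bash
python3 -c "
from h import *
print(bot.finish_job())"
```

```text
the job is handed in; nothing more can be done
None
```

I turned the main switch on, then pressed the lever down to its stop. I handed the job in at about 16 s with the gripper still holding the lever there.

- **Switch:** I gripped the bar, turned it clockwise and let go. Measured in the wrist picture afterwards, it had moved about 60.6° from off, which matches the on position within error. A later picture shows it still there.
- **Lever:** I gripped the rubber grip and pushed it down along its arc. The top of the grip is level at about 0.2085 m along its length, against 0.208 m expected at the stop. The force also rose sharply over the last millimetre, as it should against a stop.
- **Final hold:** The wrist reads about 27 N upward, more than double the 12 N or so needed at the stop. The sideways force is about 9 N. The reading peaked at 35 N upward before I eased it back slightly.
- **Other things on the bench:** I planned every move to stay clear of them. The pictures show the tray where it was, but I did not measure the bystanders again at the end.

The position estimates for the grip agreed to within about 3 mm: 0.1966 m from the side camera and 0.1953 m from the wrist camera, against 0.195 m expected. In the final check the top camera did not report the grip. I could not measure the nest's travel directly.

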